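# Expose a sample tray under a hold-to-run lamp hood

## Robot

A 6-joint arm with a two-finger parallel gripper is mounted at the origin on the work surface. World frame = base frame: x ahead of the robot, y to its left, z up, the work surface at z = 0. Lengths are in m, angles in degrees, forces in N, time in s.
With the tool pointing down it reaches from about 0.35 to 0.875 m from the base axis. Payload 4.2 kg.
Tool frame: the origin (TCP) lies midway between the tips of the shut fingers; the grasp point (between the pads) lies 19 mm behind it; z points along the fingers, y is the line along which they close (so a half turn about z gives the same grasp; the last joint's range is limited). The gripper opens to 87 mm and grips with 3 to 60 N. Pads are 19 mm wide; open, the fingers measure 117 mm over their backs; the gripper's body (75 mm by 190 mm) begins 51 mm behind the grasp point.
Start: joints at [-50.099, 22.042, 0.453, 0, -68.411, -14.817], TCP at [0.265, -0.566, 0.223] pointing down, gripper open.
Joint ranges: [-179.83, 179.83], [-69.29, 118.12], [-61.27, 80.66], [-181.25, 117.63], [-171.15, -9.14], [-177.46, 177.46]. Speed limits (degrees/s): [159.86, 159.86, 180, 180, 180, 180].

## Interface

Orientations are given as a 3x3 rotation matrix whose columns are the frame's x, y, z axes.
In Python, from station import * gives the robot as it stands. The module is installed in compiled form; this text tells all that it offers.
- The arm moves only by the tool servo_tool, never from a script. Its argument "deltas" is a list of rows, each an object of numbers: "tx", "ty", "tz": the shift along the tool's x, y, z in mm; "ax", "ay", "az": the turn, a rotation vector about the tool's x, y, z in rad; "claw": the finger opening in mm, from 0 to 87. In form: [{"tx": .., "ty": .., "tz": .., "ax": .., "ay": .., "az": .., "claw": ..}, ...]. A call has 1 to 12 rows; each row is the pose to reach, as a shift and turn from the pose commanded when the call began, along the tool's axes at that moment; what a row does not reach only later rows make up. A row lasts 1/12 s, in which the tool goes at most 41.7 mm and 7.16 degrees, less where a joint would pass 70% of its speed; a pose out of reach is approached as far as the arm can. A call with a gripper value outside its range is refused whole. The fingers move at their own pace and stop on an object; the grip force is fixed at half the most. Time passes only in rows, so rows that repeat a pose let the fingers close. It gives the time, the measured TCP pose, the force, the opening and the grip force at its end, in the units of the state.
- sense(): the state, without advancing time (a new reading comes with each control period).
- capture(name): name is "side" or "top"; returns the picture (420x560x3 uint8, blue, green, red); there is no depth.
- calibration(name): a dict with "fx", "fy", "cx", "cy" (pixels), "cam_to_world" (4x4, takes a point from camera to world coordinates). Camera axes: x right, y down, z forward; pixel columns grow to the right and rows downward; lengths in m; the calibration is good to about 2 mm. A picture is of the moment at which its call begins. calibration takes no time and is no camera call.
- finish_job(): hands the job in; it is judged then, once.
Trained networks look in the newest picture that a camera, given by its name, has taken for a name from the list of things; names that differ only in an ending like _2 or _b are one class to them, and where a whole thing is asked for, a point or a joint stands for the part that bears it (a point fixed in the world has none). Each returns a list of dicts, best first, with "confidence" (0 to 1); they miss things now and then, are a little off and sometimes report something else, mostly with a low value. They report only what shows in the picture. A call takes as long as a camera call.
- recognise(label, camera): "xyz" ([x, y, z] in m, in the coordinates of the camera as it stood for that picture, good to about 4 mm: the middle of the surface that is visible of it).
- trace(label, camera): "mask" (420x560 bool, what is visible of it).
The state is a dict: "time_s": time; "joints": joint angles; "joint_velocities": joint speeds; "effort": joint torques, N m; "tcp_pos": TCP position; "ee_rot": TCP orientation; "wrist_force": force on the tool from outside, world axes, zero at the start; "moment": the same for the moment, N m; "gripper_width": opening from 0.0 (shut) to 1.0 (fully open); "gripper_force": force on a finger pad.
Only numpy, scipy, OpenCV 4.12 (cv2) and the standard library are available. Lean on these libraries where they do the work, as an engineer would, in place of code of your own. Each camera call takes 0.05 s, during which the arm holds its last target. There are 200 camera calls.

## Task

Slide the loaded sample tray along its channel, under the lamp hood, until it is fully home against the stop inside. Then press the big round button on the hood's sloping panel fully down, gently (10 N puts it down; never lean on it with more than 25 N), keep it down for four seconds without a break (at least three, not more than six) and let it come right up again. Leave the tray home and do not disturb the bottle, jar and beaker.

Things in the scene. Friction and masses are not known exactly. Their poses are not given: they have to be found in the camera images.
- hood: White lamp hood fixed to the bench, 190 mm (x) by 150 mm (y = -75 to +75), with a tunnel into it along y. Origin: on the bench, under the tunnel's centre; x points to its back, y along the channel, z up. Aluminium base plate 8 mm thick, 190 mm wide, y = -305 to +85 mm. Lamp housing at the back: x = 6 to 95, top z = 150 mm; sloping panel in front with the button (+y half) and a dial (-y half).
- tunnel_mouth (a point): Middle of the tunnel's open end, on the base plate (hood frame 0, -75, 8 mm). The channel, 126 mm wide and centred here, runs straight along the hood's y, between two rails 12 mm high and 10 mm thick from y = -300 to here, then inside the tunnel, 57 mm clear height above the plate, to the stop.
- stop_face (a point): Middle of the foot of the stop wall's face that closes the tunnel's far end (hood frame 0, +70, 8 mm); the tray's leading end comes to rest against it.
- tray: Loose white open tray, 120 mm (x) by 220 mm (y) by 32 mm high, 0.3 to 0.65 kg, two 90 mm dishes fixed in it. Origin: centre of its underside, on the base plate; axes parallel to the hood's. Starts in the channel (3 mm play each side) 85 to 150 mm short of home; home (towards +y): origin at y = -40 mm in the hood's frame, 75 mm of it still out of the hood.
- tray_tail (a point): Centre of the outer face of the tray's trailing (-y) end wall, the one to push, 16 mm above the tray's underside; sliding takes a few newtons (under 8); a push of 10 to 15 N against the stop does no harm.
- button (a joint): Button travel in m: 0 up, 0.008 fully down, along the panel's normal into the panel. Springs back when let go. It starts to move at 3 N, needs 9 N at 0.007 and 10 to 10.5 N at the bottom, a hard stop. It counts as down above 0.0065 and as up below 0.001.
- button_top (a point): Centre of the flat top of the round black mushroom button (head 60 mm diameter, 12 mm thick, top 32 mm off the panel), moving with it. Axes: z is the panel's outward normal, (-0.573, 0, 0.820) in the hood's frame, that is tilted 0.61 rad (35 deg) from vertical towards the hood's front; the button moves along it.
- needle (a joint): Dial needle in rad, shows the dose: 0 at rest. With the button fully down it creeps clockwise, reading about 1.0 after 3 s, 1.3 after 4 s and 1.6 to 1.7 after 6 s, and slower the less far the button is down; with the button up it sinks back slowly (by half in 5 to 6 s). It must never pass 1.9.
- wash_bottle: Bystander: white bottle with a green cap, 64 mm diameter, 170 mm high, behind the hood. Origin: centre of its underside.
- sample_jar: Bystander: amber jar with a white lid, 70 mm diameter, 90 mm high, beyond the hood's closed end. Origin: centre of its underside.
- beaker: Bystander: glass beaker, 72 mm diameter, 85 mm high, behind the channel. Origin: centre of its underside.

How it is judged:
By the outcome, as a careful person would: the job done as asked, in the order asked, and still so for the second after the job is handed in, with the robot touching nothing.
It also fails if it takes over 59 s, if anything falls off the work surface, if the arm or the gripper's body presses on something with over 40 N, if the wrist force passes 120 N, or if a joint passes its speed limit or range.

## Working session

There is one attempt and no reset: what is moved stays moved. The work goes in short steps, Python scripts to look and compute and a tool call to move; the robot and the scene stay as the last step left them, time stands still between calls to the robot, and variables do not carry over. Pictures are saved under pics/ and viewed, at most 10 in all, crops included, and the job is handed in when it is done.

Besides the shell and the picture viewer there is one more tool, called as a command line: name --argument value ..., lists and objects as JSON in quotes. servo_tool: Moves the arm, as the interface text tells. Its arguments: {"type":"object","properties":{"deltas":{"type":"array","items":{"type":"object","properties":{"tx":{"type":"number"},"ty":{"type":"number"},"tz":{"type":"number"},"ax":{"type":"number"},"ay":{"type":"number"},"az":{"type":"number"},"claw":{"type":"number"}}}}},"required":["deltas"]}

```bash
mkdir -p pics; cat > h.py <<'E'
from station import *
import numpy as np, cv2
def cal(n):
    c=calibration(n); return c,np.array(c["cam_to_world"])
def rec(l,n):
    c,T=cal(n)
    return [(round(d["confidence"],2),np.round(T[:3,:3]@np.array(d["xyz"])+T[:3,3],4)) for d in recognise(l,n)[:2]]
def proj(p,n):
    c,T=cal(n); q=T[:3,:3].T@(np.array(p)-T[:3,3]); return np.array([c["fx"]*q[0]/q[2]+c["cx"],c["fy"]*q[1]/q[2]+c["cy"]])
def ray(u,v,n,z):
    c,T=cal(n); d=T[:3,:3]@np.array([(u-c["cx"])/c["fx"],(v-c["cy"])/c["fy"],1]); o=T[:3,3]
    return o+d*(z-o[2])/d[2]
E
python3 - <<'E'
from h import *
for n in("side","top"):
    cv2.imwrite(f"pics/{n}0.png",capture(n)); print(n,cal(n)[1][:3,3],cal(n)[1][:3,2])
    for l in("hood","tray","button","button_top","tunnel_mouth","tray_tail","needle","wash_bottle","sample_jar","beaker"): print(l,rec(l,n))
s=sense();print(s["time_s"],s["tcp_pos"],s["ee_rot"],s["wrist_force"])
E
```

```text
side [0.3400626  0.47285602 0.74407268] [ 0.41217051 -0.47383815 -0.77819848]
hood [(0.86, array([0.5846, 0.0708, 0.1126])), (0.31, array([0.6083, 0.2353, 0.084 ]))]
tray [(0.86, array([ 0.5951, -0.1607,  0.0316]))]
button [(0.85, array([0.5464, 0.0768, 0.1391]))]
button_top [(0.66, array([0.5484, 0.0799, 0.1416])), (0.6, array([0.5858, 0.0735, 0.1168]))]
tunnel_mouth [(0.69, array([0.5881, 0.0671, 0.1158]))]
tray_tail [(0.59, array([ 0.5937, -0.1653,  0.0339]))]
needle []
wash_bottle [(0.97, array([0.7467, 0.0276, 0.1209])), (0.46, array([0.6094, 0.2317, 0.0846]))]
sample_jar [(0.74, array([0.6031, 0.235 , 0.0823]))]
beaker [(0.96, array([ 0.7676, -0.117 ,  0.068 ]))]
top [0.58833568 0.05314716 0.94101593] [ 0.07767036  0.01025911 -0.99692631]
hood [(0.77, array([0.6076, 0.0018, 0.1355]))]
tray [(0.8, array([ 0.6037, -0.1307,  0.0294])), (0.3, array([0.6111, 0.0044, 0.1346]))]
button [(0.79, array([0.5493, 0.0701, 0.1433])), (0.28, array([0.6078, 0.0043, 0.1299]))]
button_top [(0.83, array([0.5486, 0.0677, 0.1462]))]
tunnel_mouth [(0.91, array([0.6079, 0.005 , 0.1317]))]
tray_tail [(0.88, array([ 0.6026, -0.131 ,  0.031 ]))]
needle []
wash_bottle [(0.65, array([0.7376, 0.016 , 0.1193]))]
sample_jar [(0.66, array([0.6214, 0.2126, 0.0876]))]
beaker [(0.78, array([ 0.7671, -0.1102,  0.0408]))]
1.1 [ 0.26499326 -0.56603529  0.22256472] [[-9.05701767e-01 -4.23915448e-01  5.30931957e-05]
 [-4.23915450e-01  9.05701767e-01 -2.35668133e-05]
 [-3.80962649e-05 -4.38515304e-05 -9.99999998e-01]] [-0.26319216  0.49374934 -0.3639771 ]
```

View pics/top0.png

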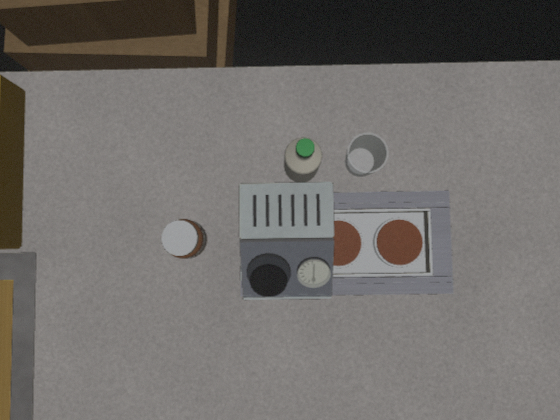

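View pics/side0.png

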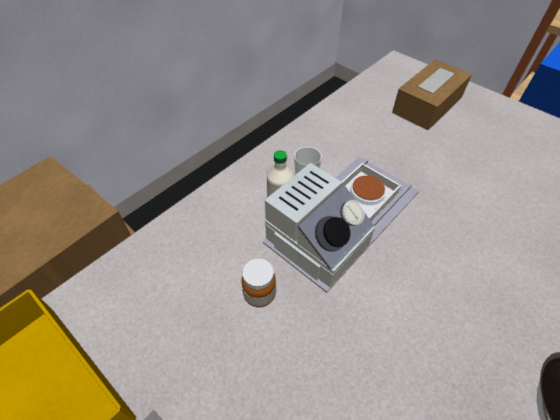

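The top view shows the hood at about (285,240), the button at (268,278), the dial at (314,272), and the tray end wall near column 430 with the plate end at column 452. I need a close-up to get accurate corners.

```bash
python3 - <<'E'
import cv2
a=cv2.imread("pics/top0.png")[170:310,225:465]; cv2.imwrite("pics/tc.png",cv2.resize(a,None,fx=3.3333,fy=3.3333,interpolation=cv2.INTER_CUBIC))
a=cv2.imread("pics/side0.png")[150:300,250:430]; cv2.imwrite("pics/sc.png",cv2.resize(a,None,fx=4,fy=4,interpolation=cv2.INTER_CUBIC))
E
```

```text
(no output)
```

View pics/tc.png

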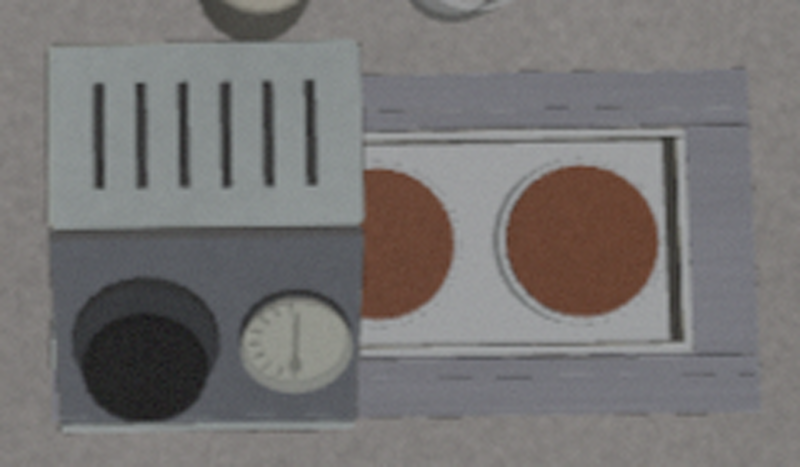

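View pics/sc.png

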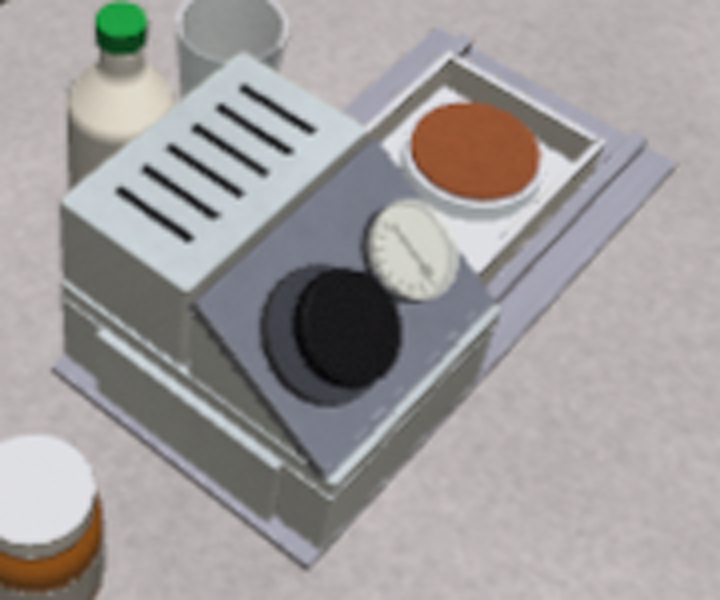

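The crops show clear corners: in tc.png the housing top is at (50,45), (359,40), (363,228), (51,229), the plate end at (746,67), (760,411), the tray tail's upper rim at (686,131), (691,352), and the button centre at (145,368). In sc.png the plate corner is at (674,168) and the button at (348,328).

```bash
cat > fit.py <<'E'
from h import *
from scipy.optimize import least_squares
P=[("top",(95,75,150),(50,45)),("top",(95,-75,150),(359,40)),("top",(6,-75,150),(363,228)),("top",(6,75,150),(51,229)),("top",(95,-305,8),(746,67)),("top",(-95,-305,8),(760,411)),
("side",(95,75,150),(62,204)),("side",(95,-75,150),(243,52)),("side",(6,-75,150),(367,128)),("side",(6,75,150),(187,292)),("side",(95,85,8),(55,370)),("side",(-95,85,0),(308,568)),("side",(-95,-305,8),(674,168))]
def pix(n,uv):
    uv=np.array(uv,float); return (uv+.5)/3.3333-.5+[225,170] if n=="top" else (uv+.5)/4-.5+[250,150]
def H(x,p):
    c,s=np.cos(x[2]),np.sin(x[2]); p=np.array(p)/1000; return np.array([x[0]+c*p[0]-s*p[1],x[1]+s*p[0]+c*p[1],p[2]])
f=lambda x:np.concatenate([proj(H(x,p),n)-pix(n,u) for n,p,u in P])
r=least_squares(f,[.6,0,0],loss="soft_l1"); x=r.x
E
python3 - <<'E'
from fit import *
print(x,np.degrees(x[2]));print(np.round(f(x).reshape(-1,2),1).tolist())
def inv(p):
    c,s=np.cos(x[2]),np.sin(x[2]); d=p[:2]-x[:2]; return np.r_[c*d[0]+s*d[1],-s*d[0]+c*d[1],p[2]]
for uv in((686,131),(691,352),(688,241)): print("tail",inv(ray(*pix("top",uv),"top",.040)))
# button: triangulate
b=least_squares(lambda p:np.r_[proj(p,"top")-pix("top",(145,368)),proj(p,"side")-pix("side",(348,328))],[.55,.07,.14])
print("button",b.x,inv(b.x),b.fun, "stop",H(x,(0,70,8)))
np.save("x.npy",x)
s=sense();print(s["wrist_force"],s["tcp_pos"])
E
```

```text
[ 6.05797509e-01  4.30039530e-02 -5.23663050e-04] -0.030003682661560765
[[-1.9, -0.3], [0.1, -0.5], [0.3, -0.6], [-1.6, 0.7], [-0.1, 0.2], [0.1, 0.1], [-1.0, -1.4], [0.4, -1.0], [1.6, -0.2], [0.8, 0.2], [-0.6, -0.8], [0.4, 1.8], [1.3, -1.1]]
tail [ 0.05741202 -0.26084682  0.04      ]
tail [-0.06056174 -0.25876422  0.04      ]
tail [-0.00160435 -0.25954464  0.04      ]
button [0.54669334 0.07276746 0.13537293] [-0.05911975  0.02973255  0.13537293] [-0.15418912 -0.25716428  0.36416093  0.05635957] stop [0.60583417 0.11300394 0.008     ]
[-0.26319216  0.49374934 -0.3639771 ] [ 0.26499326 -0.56603529  0.22256472]
```

servo_tool --deltas '[{"tx":-40,"ty":13,"tz":5,"az":-0.1,"claw":50},{"tx":-80,"ty":26,"tz":10,"az":-0.2,"claw":50},{"tx":-120,"ty":39,"tz":15,"az":-0.3,"claw":50},{"tx":-160,"ty":52,"tz":20,"az":-0.4,"claw":50},{"tx":-200,"ty":65,"tz":30,"az":-0.5,"claw":50},{"tx":-240,"ty":78,"tz":40,"az":-0.6,"claw":50},{"tx":-280,"ty":91,"tz":50,"az":-0.7,"claw":50},{"tx":-320,"ty":104,"tz":60,"az":-0.8,"claw":50},{"tx":-355,"ty":117,"tz":70,"az":-0.9,"claw":50},{"tx":-390,"ty":128,"tz":80,"az":-1.0,"claw":50},{"tx":-420,"ty":137,"tz":90,"az":-1.1,"claw":50},{"tx":-441,"ty":142.5,"tz":100,"az":-1.133,"claw":50}]'

```text
schema error: expected keys tx, ty, tz, ax, ay, az, claw
```

servo_tool --deltas '[{"tx":-40,"ty":13,"tz":5,"ax":0,"ay":0,"az":-0.1,"claw":50},{"tx":-80,"ty":26,"tz":10,"ax":0,"ay":0,"az":-0.2,"claw":50},{"tx":-120,"ty":39,"tz":15,"ax":0,"ay":0,"az":-0.3,"claw":50},{"tx":-160,"ty":52,"tz":20,"ax":0,"ay":0,"az":-0.4,"claw":50},{"tx":-200,"ty":65,"tz":30,"ax":0,"ay":0,"az":-0.5,"claw":50},{"tx":-240,"ty":78,"tz":40,"ax":0,"ay":0,"az":-0.6,"claw":50},{"tx":-280,"ty":91,"tz":50,"ax":0,"ay":0,"az":-0.7,"claw":50},{"tx":-320,"ty":104,"tz":60,"ax":0,"ay":0,"az":-0.8,"claw":50},{"tx":-355,"ty":117,"tz":70,"ax":0,"ay":0,"az":-0.9,"claw":50},{"tx":-390,"ty":128,"tz":80,"ax":0,"ay":0,"az":-1.0,"claw":50},{"tx":-420,"ty":137,"tz":90,"ax":0,"ay":0,"az":-1.1,"claw":50},{"tx":-441,"ty":142.5,"tz":100,"ax":0,"ay":0,"az":-1.133,"claw":50}]'

```text
time_s: 2.1
tcp_pos: [0.6064, -0.2473, 0.1219]
ee_rot: [[0.007, -1.0, 0.001], [-1.0, -0.007, -0.0], [0.0, -0.001, -1.0]]
wrist_force: [-0.4, -0.1, 0.6]
gripper_width: 0.572
gripper_force: 0.0
```

servo_tool --deltas '[{"tx":0,"ty":0,"tz":25,"ax":0,"ay":0,"az":0,"claw":50},{"tx":0,"ty":0,"tz":50,"ax":0,"ay":0,"az":0,"claw":50},{"tx":0,"ty":0,"tz":70,"ax":0,"ay":0,"az":0,"claw":50},{"tx":0,"ty":0,"tz":85,"ax":0,"ay":0,"az":0,"claw":50},{"tx":0,"ty":0,"tz":93,"ax":0,"ay":0,"az":0,"claw":50},{"tx":0,"ty":0,"tz":99,"ax":0,"ay":0,"az":0,"claw":50},{"tx":0,"ty":0,"tz":101,"ax":0,"ay":0,"az":0,"claw":50},{"tx":0,"ty":0,"tz":101,"ax":0,"ay":0,"az":0,"claw":50},{"tx":-4,"ty":0,"tz":101,"ax":0,"ay":0,"az":0,"claw":50},{"tx":-8,"ty":0,"tz":101,"ax":0,"ay":0,"az":0,"claw":50},{"tx":-12,"ty":0,"tz":101,"ax":0,"ay":0,"az":0,"claw":50}]'

```text
time_s: 3.02
tcp_pos: [0.6045, -0.2378, 0.0226]
ee_rot: [[-0.0, -1.0, 0.002], [-1.0, 0.0, -0.0], [0.0, -0.002, -1.0]]
wrist_force: [0.3, 0.8, 1.0]
gripper_width: 0.575
gripper_force: 0.0
```

servo_tool --deltas '[{"tx":-3,"ty":0,"tz":0,"ax":0,"ay":0,"az":0,"claw":50},{"tx":-6,"ty":0,"tz":0,"ax":0,"ay":0,"az":0,"claw":50},{"tx":-10,"ty":0,"tz":0,"ax":0,"ay":0,"az":0,"claw":50},{"tx":-16,"ty":0,"tz":0,"ax":0,"ay":0,"az":0,"claw":50},{"tx":-23,"ty":0,"tz":0,"ax":0,"ay":0,"az":0,"claw":50},{"tx":-30,"ty":0,"tz":0,"ax":0,"ay":0,"az":0,"claw":50},{"tx":-38,"ty":0,"tz":0,"ax":0,"ay":0,"az":0,"claw":50},{"tx":-46,"ty":0,"tz":0,"ax":0,"ay":0,"az":0,"claw":50},{"tx":-54,"ty":0,"tz":0,"ax":0,"ay":0,"az":0,"claw":50},{"tx":-61,"ty":0,"tz":0,"ax":0,"ay":0,"az":0,"claw":50},{"tx":-68,"ty":0,"tz":0,"ax":0,"ay":0,"az":0,"claw":50},{"tx":-74,"ty":0,"tz":0,"ax":0,"ay":0,"az":0,"claw":50}]'

```text
time_s: 4.02
tcp_pos: [0.6041, -0.1633, 0.0218]
ee_rot: [[0.0, -1.0, 0.0], [-1.0, -0.0, -0.0], [0.0, -0.0, -1.0]]
wrist_force: [0.1, -5.2, 1.9]
gripper_width: 0.578
gripper_force: 2.2
```

Pushing with about 5 N, as expected. I'll continue more slowly.

servo_tool --deltas '[{"tx":-4,"ty":0,"tz":0,"ax":0,"ay":0,"az":0,"claw":50},{"tx":-8,"ty":0,"tz":0,"ax":0,"ay":0,"az":0,"claw":50},{"tx":-12,"ty":0,"tz":0,"ax":0,"ay":0,"az":0,"claw":50},{"tx":-16,"ty":0,"tz":0,"ax":0,"ay":0,"az":0,"claw":50},{"tx":-20,"ty":0,"tz":0,"ax":0,"ay":0,"az":0,"claw":50},{"tx":-24,"ty":0,"tz":0,"ax":0,"ay":0,"az":0,"claw":50},{"tx":-27,"ty":0,"tz":0,"ax":0,"ay":0,"az":0,"claw":50},{"tx":-30,"ty":0,"tz":0,"ax":0,"ay":0,"az":0,"claw":50},{"tx":-32,"ty":0,"tz":0,"ax":0,"ay":0,"az":0,"claw":50},{"tx":-34,"ty":0,"tz":0,"ax":0,"ay":0,"az":0,"claw":50},{"tx":-36,"ty":0,"tz":0,"ax":0,"ay":0,"az":0,"claw":50}]'

```text
time_s: 4.93
tcp_pos: [0.6041, -0.128, 0.0218]
ee_rot: [[-0.0, -1.0, 0.0], [-1.0, 0.0, -0.0], [0.0, -0.0, -1.0]]
wrist_force: [0.4, -5.6, 3.8]
gripper_width: 0.578
gripper_force: 2.7
```

servo_tool --deltas '[{"tx":-2,"ty":0,"tz":0,"ax":0,"ay":0,"az":0,"claw":50},{"tx":-3.5,"ty":0,"tz":0,"ax":0,"ay":0,"az":0,"claw":50},{"tx":-5,"ty":0,"tz":0,"ax":0,"ay":0,"az":0,"claw":50},{"tx":-6,"ty":0,"tz":0,"ax":0,"ay":0,"az":0,"claw":50},{"tx":-7,"ty":0,"tz":0,"ax":0,"ay":0,"az":0,"claw":50},{"tx":-8,"ty":0,"tz":0,"ax":0,"ay":0,"az":0,"claw":50}]'

```text
time_s: 5.43
tcp_pos: [0.604, -0.1201, 0.0217]
ee_rot: [[-0.0, -1.0, 0.0], [-1.0, 0.0, -0.0], [0.0, -0.0, -1.0]]
wrist_force: [-0.5, -5.2, 4.2]
gripper_width: 0.574
gripper_force: 2.7
```

servo_tool --deltas '[{"tx":-1,"ty":0,"tz":0,"ax":0,"ay":0,"az":0,"claw":50},{"tx":-2,"ty":0,"tz":0,"ax":0,"ay":0,"az":0,"claw":50}]'

```text
time_s: 5.6
tcp_pos: [0.6041, -0.1182, 0.0218]
ee_rot: [[-0.0, -1.0, 0.0], [-1.0, 0.0, -0.0], [0.0, -0.0, -1.0]]
wrist_force: [1.0, -6.4, 4.7]
gripper_width: 0.574
gripper_force: 2.7
```

servo_tool --deltas '[{"tx":-1,"ty":0,"tz":0,"ax":0,"ay":0,"az":0,"claw":50},{"tx":-2,"ty":0,"tz":0,"ax":0,"ay":0,"az":0,"claw":50}]'

```text
time_s: 5.77
tcp_pos: [0.6038, -0.1178, 0.0218]
ee_rot: [[-0.0, -1.0, -0.001], [-1.0, 0.0, -0.002], [0.002, 0.001, -1.0]]
wrist_force: [0.3, -15.5, 3.0]
gripper_width: 0.573
gripper_force: 7.7
```

servo_tool --deltas '[{"tx":-0.5,"ty":0,"tz":0,"ax":0,"ay":0,"az":0,"claw":50},{"tx":-1,"ty":0,"tz":0,"ax":0,"ay":0,"az":0,"claw":50}]'

```text
time_s: 5.93
tcp_pos: [0.6036, -0.1177, 0.0218]
ee_rot: [[-0.001, -1.0, -0.001], [-1.0, 0.001, -0.003], [0.003, 0.001, -1.0]]
wrist_force: [0.6, -16.8, 2.8]
gripper_width: 0.575
gripper_force: 8.4
```

The tray came up against the stop, with force jumping from 6 N to 16 N. Next I back off and rise.

servo_tool --deltas '[{"tx":5,"ty":0,"tz":0,"ax":0,"ay":0,"az":0,"claw":50},{"tx":15,"ty":0,"tz":0,"ax":0,"ay":0,"az":0,"claw":50},{"tx":28,"ty":0,"tz":0,"ax":0,"ay":0,"az":0,"claw":50},{"tx":35,"ty":0,"tz":-10,"ax":0,"ay":0,"az":0,"claw":50},{"tx":35,"ty":0,"tz":-35,"ax":0,"ay":0,"az":0,"claw":50},{"tx":35,"ty":0,"tz":-65,"ax":0,"ay":0,"az":0,"claw":0},{"tx":35,"ty":0,"tz":-100,"ax":0,"ay":0,"az":0,"claw":0},{"tx":35,"ty":0,"tz":-135,"ax":0,"ay":0,"az":0,"claw":0},{"tx":35,"ty":0,"tz":-170,"ax":0,"ay":0,"az":0,"claw":0},{"tx":35,"ty":0,"tz":-200,"ax":0,"ay":0,"az":0,"claw":0},{"tx":35,"ty":0,"tz":-225,"ax":0,"ay":0,"az":0,"claw":0},{"tx":35,"ty":0,"tz":-235,"ax":0,"ay":0,"az":0,"claw":0}]'

```text
time_s: 6.93
tcp_pos: [0.6054, -0.1505, 0.2621]
ee_rot: [[0.0, -1.0, 0.008], [-1.0, -0.0, -0.001], [0.001, -0.008, -1.0]]
wrist_force: [0.0, -0.6, -0.1]
gripper_width: 0.128
gripper_force: 0.0
```

```bash
python3 - <<'E'
from h import *
x=np.load("x.npy")
for n in("side","top"):
    im=capture(n); cv2.imwrite(f"pics/{n}1.png",im); print(n,rec("button_top",n),rec("tray",n))
a=cv2.imread("pics/top1.png")[170:310,225:465]; cv2.imwrite("pics/tc1.png",cv2.resize(a,None,fx=3.3333,fy=3.3333,interpolation=cv2.INTER_CUBIC))
print(sense()["tcp_pos"],sense()["wrist_force"])
E
```

```text
side [(0.8, array([0.5469, 0.0784, 0.1398]))] [(0.72, array([ 0.5652, -0.1001,  0.0337]))]
top [(0.76, array([0.5435, 0.0879, 0.138 ]))] []
[ 0.60290008 -0.14982551  0.25407789] [-0.2989326   0.16360856 -0.03561507]
```

View pics/tc1.png

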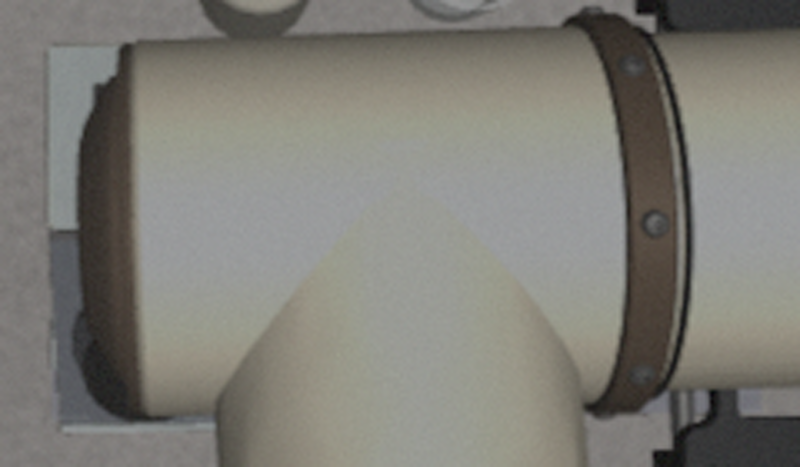

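The picture shows the arm hiding the hood, with only the button's edge at about (85,350), so there's nothing new to read from it. I'll move the shut fingers over the button and tilt them to the panel's normal.

servo_tool --deltas '[{"tx":-10,"ty":5,"tz":0,"ax":0.04,"ay":0,"az":0,"claw":0},{"tx":-28,"ty":14,"tz":0,"ax":0.09,"ay":0,"az":0,"claw":0},{"tx":-48,"ty":24,"tz":0,"ax":0.15,"ay":0,"az":0,"claw":0},{"tx":-70,"ty":36,"tz":0,"ax":0.21,"ay":0,"az":0,"claw":0},{"tx":-92,"ty":47,"tz":0,"ax":0.27,"ay":0,"az":0,"claw":0},{"tx":-114,"ty":58,"tz":0,"ax":0.33,"ay":0,"az":0,"claw":0},{"tx":-136,"ty":69,"tz":5,"ax":0.39,"ay":0,"az":0,"claw":0},{"tx":-158,"ty":80,"tz":10,"ax":0.45,"ay":0,"az":0,"claw":0},{"tx":-180,"ty":91,"tz":16,"ax":0.5,"ay":0,"az":0,"claw":0},{"tx":-200,"ty":102,"tz":22,"ax":0.55,"ay":0,"az":0,"claw":0},{"tx":-215,"ty":110,"tz":28,"ax":0.59,"ay":0,"az":0,"claw":0},{"tx":-222,"ty":113,"tz":32,"ax":0.61,"ay":0,"az":0,"claw":0}]'

```text
time_s: 8.23
tcp_pos: [0.5033, 0.0535, 0.2345]
ee_rot: [[-0.009, -0.829, 0.56], [-1.0, -0.0, -0.017], [0.014, -0.56, -0.828]]
wrist_force: [2.1, -1.8, 0.8]
gripper_width: 0.007
gripper_force: 0.0
```

```bash
python3 - <<'E'
from h import *
s=sense();im=capture("side");s=sense()
R=np.array(s["ee_rot"]);p=np.array(s["tcp_pos"]);n=np.array([-.573,0,.82])
print(p,R.round(3).tolist(),s["wrist_force"])
for B in([.5475,.0735,.139],): print("delta tool mm",1000*R.T@(np.array(B)-p))
a=im[150:300,220:440]; cv2.imwrite("pics/s2.png",cv2.resize(a,None,fx=3.6,fy=3.6,interpolation=cv2.INTER_CUBIC))
E
```

```text
[0.50243764 0.05376234 0.23347252] [[-0.005, -0.829, 0.56], [-1.0, -0.006, -0.018], [0.018, -0.56, -0.829]] [-1.01625677 -0.08559966 -1.38948959]
delta tool mm [-21.651587    15.41182362 103.14520249]
```

View pics/s2.png

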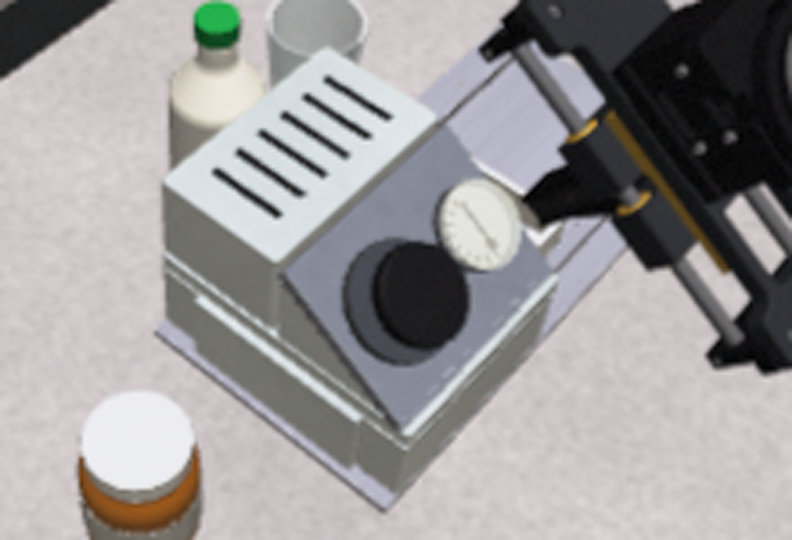

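The picture shows the shut fingers at about (590,190), still short of the button at (425,295). I'll hold for a moment to see where the commanded pose settles.

servo_tool --deltas '[{"tx":0,"ty":0,"tz":0,"ax":0,"ay":0,"az":0,"claw":0},{"tx":0,"ty":0,"tz":0,"ax":0,"ay":0,"az":0,"claw":0},{"tx":0,"ty":0,"tz":0,"ax":0,"ay":0,"az":0,"claw":0}]'

```text
time_s: 8.53
tcp_pos: [0.5065, 0.0516, 0.2372]
ee_rot: [[-0.015, -0.827, 0.562], [-1.0, 0.005, -0.018], [0.012, -0.562, -0.827]]
wrist_force: [0.8, 0.2, 0.1]
gripper_width: 0.005
gripper_force: 0.0
```

```bash
cat > d.py <<'E'
from h import *
from scipy.spatial.transform import Rotation as Ro
s=sense();R=np.array(s["ee_rot"]);p=np.array(s["tcp_pos"]);n=np.array([-.573,0,.82]);n/=np.linalg.norm(n)
print(p,R.round(4).tolist(),np.round(s["wrist_force"],1),"Fn",n@np.array(s["wrist_force"]))
print("delta tool mm",1000*R.T@(np.array([.5475,.0735,.139])-p),"n in tool",R.T@n)
T=np.c_[[0,-1,0],np.cross(-n,[0,-1,0]),-n]
print("rotvec tool",Ro.from_matrix(R.T@T).as_rotvec())
E
python3 d.py
```

```text
[0.50646217 0.05161665 0.23721914] [[-0.0145, -0.8271, 0.5618], [-0.9998, 0.0052, -0.0181], [0.012, -0.562, -0.8271]] [0.8 0.2 0.1] Fn -0.35793635636153537
delta tool mm [-23.65796986  21.36762385 103.89277715] n in tool [ 0.01818764  0.01312543 -0.99974843]
rotvec tool [ 0.01317314 -0.01815546 -0.00512859]
```

servo_tool --deltas '[{"tx":-4,"ty":4,"tz":5,"ax":0.005,"ay":-0.006,"az":0,"claw":0},{"tx":-9,"ty":8,"tz":14,"ax":0.01,"ay":-0.012,"az":-0.003,"claw":0},{"tx":-14,"ty":13,"tz":24,"ax":0.013,"ay":-0.018,"az":-0.005,"claw":0},{"tx":-19,"ty":17,"tz":36,"ax":0.013,"ay":-0.018,"az":-0.005,"claw":0},{"tx":-23,"ty":20,"tz":48,"ax":0.013,"ay":-0.018,"az":-0.005,"claw":0},{"tx":-24,"ty":21,"tz":60,"ax":0.013,"ay":-0.018,"az":-0.005,"claw":0},{"tx":-24,"ty":21,"tz":70,"ax":0.013,"ay":-0.018,"az":-0.005,"claw":0},{"tx":-24,"ty":21,"tz":76,"ax":0.013,"ay":-0.018,"az":-0.005,"claw":0},{"tx":-24,"ty":21,"tz":79,"ax":0.013,"ay":-0.018,"az":-0.005,"claw":0},{"tx":-24,"ty":21,"tz":80,"ax":0.013,"ay":-0.018,"az":-0.005,"claw":0},{"tx":-24,"ty":21,"tz":80,"ax":0.013,"ay":-0.018,"az":-0.005,"claw":0},{"tx":-24,"ty":21,"tz":80,"ax":0.013,"ay":-0.018,"az":-0.005,"claw":0}]'

```text
time_s: 9.53
tcp_pos: [0.5315, 0.086, 0.1895]
ee_rot: [[-0.016, -0.842, 0.54], [-1.0, -0.001, -0.031], [0.027, -0.54, -0.841]]
wrist_force: [0.2, -0.6, -0.2]
gripper_width: 0.003
gripper_force: 0.0
```

```bash
python3 - <<'E'
import d
from d import *
im=capture("side"); a=im[150:300,220:440]; cv2.imwrite("pics/s3.png",cv2.resize(a,None,fx=3.6,fy=3.6,interpolation=cv2.INTER_CUBIC))
E
```

```text
[0.53145911 0.08600182 0.18954312] [[-0.0163, -0.8416, 0.5398], [-0.9995, -0.0008, -0.0314], [0.0268, -0.5401, -0.8412]] [ 0.2 -0.6 -0.2] Fn -0.2751188956773579
delta tool mm [10.87775981 13.80688472 51.56798568] n in tool [ 0.03133485  0.03936308 -0.99873354]
rotvec tool [ 0.03935784 -0.03137553  0.00139419]
```

View pics/s3.png

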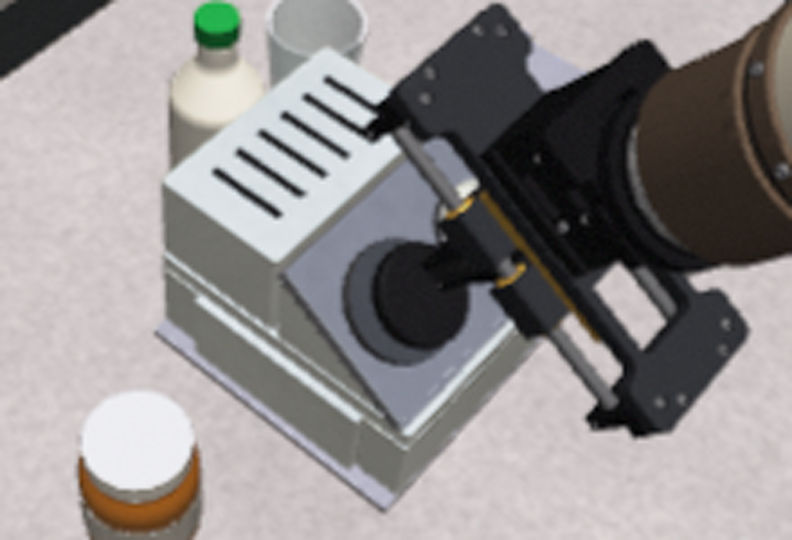

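The fingertips are above the button, but the arm fell short of the commanded pose. I'll check the joints.

```bash
python3 -c "
from h import *
s=sense();print(np.round(s['joints'],1),np.round(s['joint_velocities'],2))"
```

```text
[  13.9    2.3  -56.4   91.8   -9.2 -103.6] [-0.03 -0.14 -0.1   0.24  0.02 -0.18]
```

Joint 5 is at its -9.14° limit, because the forearm is nearly in line with the panel's normal. I'll hold the tool steeper, about 18° from vertical, and still move it along the normal.

servo_tool --deltas '[{"tx":1,"ty":2,"tz":0,"ax":-0.03,"ay":-0.005,"az":0,"claw":0},{"tx":2,"ty":4,"tz":0,"ax":-0.06,"ay":-0.01,"az":0,"claw":0},{"tx":3,"ty":6,"tz":0,"ax":-0.09,"ay":-0.015,"az":0,"claw":0},{"tx":4,"ty":8,"tz":0,"ax":-0.12,"ay":-0.02,"az":0,"claw":0},{"tx":5,"ty":10,"tz":0,"ax":-0.15,"ay":-0.025,"az":0,"claw":0},{"tx":6,"ty":12,"tz":0,"ax":-0.18,"ay":-0.03,"az":0,"claw":0},{"tx":7,"ty":14,"tz":0,"ax":-0.21,"ay":-0.03,"az":0,"claw":0},{"tx":8,"ty":16,"tz":0,"ax":-0.24,"ay":-0.03,"az":0,"claw":0},{"tx":9,"ty":18,"tz":0,"ax":-0.26,"ay":-0.03,"az":0,"claw":0},{"tx":10,"ty":20,"tz":0,"ax":-0.26,"ay":-0.03,"az":0,"claw":0},{"tx":11,"ty":22,"tz":0,"ax":-0.26,"ay":-0.03,"az":0,"claw":0},{"tx":11,"ty":22,"tz":0,"ax":-0.26,"ay":-0.03,"az":0,"claw":0}]'

```text
time_s: 10.58
tcp_pos: [0.5117, 0.0744, 0.1772]
ee_rot: [[-0.004, -0.953, 0.304], [-1.0, 0.003, -0.002], [0.001, -0.304, -0.953]]
wrist_force: [-0.3, -0.1, -0.3]
gripper_width: 0.007
gripper_force: 0.0
```

```bash
cat >> d.py <<'E'
print(np.round(s['joints'],1))
e=np.array([.820,0,.573])
d=p-np.array([.5475,.0735,.139]); print("TCP rel button mm: n",1000*n@d,"upslope",1000*e@d,"y",1000*d[1]); print("tool: n",R.T@n,"e",R.T@e,"y",R.T@[0,1,0])
E
python3 d.py
```

```text
[0.51165813 0.07436554 0.17718393] [[-0.0037, -0.9525, 0.3044], [-1.0, 0.0034, -0.0016], [0.0005, -0.3044, -0.9525]] [-0.3 -0.1 -0.3] Fn -0.025902046544475782
delta tool mm [  0.71256672 -22.51915493  47.2840473 ] n in tool [ 0.00255543  0.29606167 -0.95516541]
rotvec tool [ 0.30057098 -0.00212542 -0.00309657]
[ 31.2   5.7 -37.3  17.  -32.9 -44.6]
TCP rel button mm: n 51.82932401569376 upslope -7.510947189921186 y 0.8655397561955214
tool: n [ 0.00255543  0.29606167 -0.95516541] e [-0.00273412 -0.95551099 -0.2961761 ] y [-0.999993    0.00336717 -0.00163168]
```

servo_tool --deltas '[{"tx":0,"ty":0.5,"tz":4,"ax":0,"ay":0,"az":0,"claw":0},{"tx":0,"ty":-0.5,"tz":10,"ax":0,"ay":0,"az":0,"claw":0},{"tx":0,"ty":-2,"tz":18,"ax":0,"ay":0,"az":0,"claw":0},{"tx":0,"ty":-3.5,"tz":25,"ax":0,"ay":0,"az":0,"claw":0},{"tx":0,"ty":-4.5,"tz":30,"ax":0,"ay":0,"az":0,"claw":0},{"tx":0,"ty":-5.2,"tz":33,"ax":0,"ay":0,"az":0,"claw":0},{"tx":0,"ty":-5.6,"tz":35,"ax":0,"ay":0,"az":0,"claw":0},{"tx":0,"ty":-5.6,"tz":35,"ax":0,"ay":0,"az":0,"claw":0},{"tx":0,"ty":-5.6,"tz":35,"ax":0,"ay":0,"az":0,"claw":0}]'

```text
time_s: 11.33
tcp_pos: [0.5289, 0.075, 0.1461]
ee_rot: [[-0.003, -0.952, 0.305], [-1.0, 0.003, -0.001], [0.0, -0.305, -0.952]]
wrist_force: [-0.2, -0.3, 0.3]
gripper_width: 0.007
gripper_force: 0.0
```

```bash
python3 - <<'E'
import d
from d import *
im=capture("side"); a=im[180:280,270:410]; cv2.imwrite("pics/s4.png",cv2.resize(a,None,fx=5.5,fy=5.5,interpolation=cv2.INTER_CUBIC))
E
```

```text
[0.52892217 0.07501773 0.14610141] [[-0.0034, -0.9522, 0.3053], [-1.0, 0.0032, -0.0011], [0.0, -0.3053, -0.9523]] [-0.2 -0.3  0.3] Fn 0.33272285569651217
delta tool mm [  1.45462634 -15.52748255  12.43586164] n in tool [ 0.00195762  0.2951785  -0.95544012]
rotvec tool [ 0.29964535 -0.00152864 -0.00303793]
[ 29.8   9.7 -38.5  19.2 -27.6 -46. ]
TCP rel button mm: n 16.462252515196965 upslope -11.164715141992666 y 1.5177250163329465
tool: n [ 0.00195762  0.2951785  -0.95544012] e [-0.00276636 -0.95578489 -0.29529068] y [-0.99999426  0.00321998 -0.00105411]
```

View pics/s4.png

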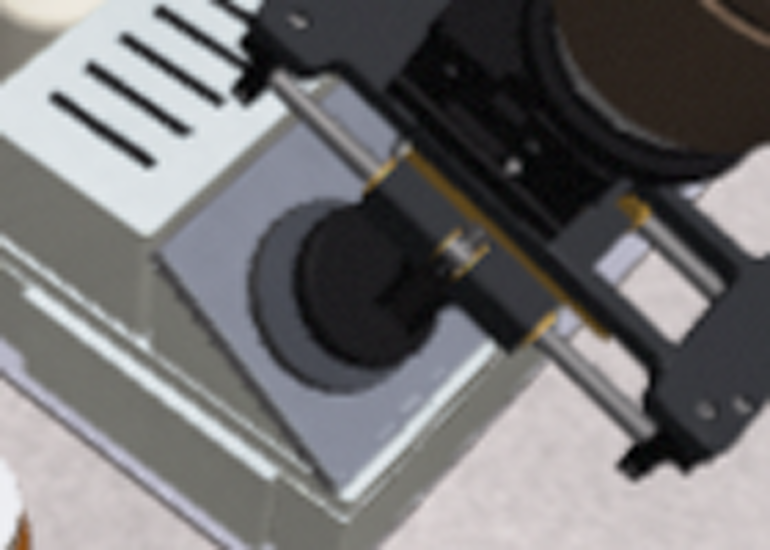

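The fingertip is over the button's middle, at about (390,290). I'll now close in carefully along the normal.

servo_tool --deltas '[{"tx":0,"ty":-0.6,"tz":1.9,"ax":0,"ay":0,"az":0,"claw":0},{"tx":0,"ty":-1.2,"tz":3.8,"ax":0,"ay":0,"az":0,"claw":0},{"tx":0,"ty":-1.8,"tz":5.7,"ax":0,"ay":0,"az":0,"claw":0},{"tx":0,"ty":-2.1,"tz":6.7,"ax":0,"ay":0,"az":0,"claw":0},{"tx":0,"ty":-2.1,"tz":6.7,"ax":0,"ay":0,"az":0,"claw":0}]'

```text
time_s: 11.8
tcp_pos: [0.5329, 0.0749, 0.1401]
ee_rot: [[-0.003, -0.952, 0.305], [-1.0, 0.003, -0.001], [0.0, -0.305, -0.952]]
wrist_force: [-0.0, -0.4, -0.5]
gripper_width: 0.004
gripper_force: 0.0
```

servo_tool --deltas '[{"tx":0,"ty":-0.3,"tz":0.95,"ax":0,"ay":0,"az":0,"claw":0},{"tx":0,"ty":-0.6,"tz":1.9,"ax":0,"ay":0,"az":0,"claw":0},{"tx":0,"ty":-0.6,"tz":1.9,"ax":0,"ay":0,"az":0,"claw":0}]'

```text
time_s: 12.05
tcp_pos: [0.534, 0.075, 0.1386]
ee_rot: [[-0.003, -0.952, 0.305], [-1.0, 0.003, -0.001], [0.0, -0.305, -0.952]]
wrist_force: [-1.0, -0.7, -0.2]
gripper_width: 0.003
gripper_force: 0.0
```

servo_tool --deltas '[{"tx":0,"ty":-0.3,"tz":0.95,"ax":0,"ay":0,"az":0,"claw":0},{"tx":0,"ty":-0.6,"tz":1.9,"ax":0,"ay":0,"az":0,"claw":0},{"tx":0,"ty":-0.6,"tz":1.9,"ax":0,"ay":0,"az":0,"claw":0}]'

```text
time_s: 12.3
tcp_pos: [0.5352, 0.075, 0.1372]
ee_rot: [[-0.003, -0.952, 0.305], [-1.0, 0.003, -0.001], [0.0, -0.305, -0.952]]
wrist_force: [-2.1, -0.1, 2.6]
gripper_width: 0.008
gripper_force: 1.0
```

servo_tool --deltas '[{"tx":0,"ty":-0.6,"tz":1.9,"ax":0,"ay":0,"az":0,"claw":0},{"tx":0,"ty":-1.2,"tz":3.8,"ax":0,"ay":0,"az":0,"claw":0},{"tx":0,"ty":-1.2,"tz":3.8,"ax":0,"ay":0,"az":0,"claw":0}]'

```text
time_s: 12.55
tcp_pos: [0.5375, 0.075, 0.1339]
ee_rot: [[-0.003, -0.952, 0.305], [-1.0, 0.003, -0.001], [0.0, -0.305, -0.952]]
wrist_force: [-4.5, 0.6, 6.5]
gripper_width: 0.005
gripper_force: 3.1
```

servo_tool --deltas '[{"tx":0,"ty":-0.3,"tz":0.95,"ax":0,"ay":0,"az":0,"claw":0},{"tx":0,"ty":-0.3,"tz":0.95,"ax":0,"ay":0,"az":0,"claw":0}]'

```text
time_s: 12.72
tcp_pos: [0.538, 0.075, 0.1333]
ee_rot: [[-0.003, -0.952, 0.305], [-1.0, 0.003, -0.001], [0.0, -0.305, -0.952]]
wrist_force: [-3.7, 2.0, 4.8]
gripper_width: 0.004
gripper_force: 3.5
```

servo_tool --deltas '[{"tx":0,"ty":-0.3,"tz":0.95,"ax":0,"ay":0,"az":0,"claw":0},{"tx":0,"ty":-0.3,"tz":0.95,"ax":0,"ay":0,"az":0,"claw":0}]'

```text
time_s: 12.88
tcp_pos: [0.5386, 0.075, 0.1325]
ee_rot: [[-0.003, -0.952, 0.305], [-1.0, 0.003, -0.001], [0.0, -0.305, -0.952]]
wrist_force: [-5.0, 1.2, 5.9]
gripper_width: 0.01
gripper_force: 3.9
```

servo_tool --deltas '[{"tx":0,"ty":-0.3,"tz":0.95,"ax":0,"ay":0,"az":0,"claw":0},{"tx":0,"ty":-0.6,"tz":1.9,"ax":0,"ay":0,"az":0,"claw":0},{"tx":0,"ty":-0.6,"tz":1.9,"ax":0,"ay":0,"az":0,"claw":0}]'

```text
time_s: 13.13
tcp_pos: [0.5396, 0.075, 0.131]
ee_rot: [[-0.003, -0.952, 0.305], [-1.0, 0.003, -0.001], [0.0, -0.305, -0.952]]
wrist_force: [-6.4, 1.9, 7.6]
gripper_width: -0.0
gripper_force: 4.7
```

servo_tool --deltas '[{"tx":0,"ty":-0.15,"tz":0.5,"ax":0,"ay":0,"az":0,"claw":0},{"tx":0,"ty":-0.15,"tz":0.5,"ax":0,"ay":0,"az":0,"claw":0}]'

```text
time_s: 13.3
tcp_pos: [0.5399, 0.075, 0.1306]
ee_rot: [[-0.003, -0.952, 0.306], [-1.0, 0.003, -0.001], [0.0, -0.306, -0.952]]
wrist_force: [-6.6, 1.8, 7.4]
gripper_width: 0.004
gripper_force: 4.9
```

servo_tool --deltas '[{"tx":0,"ty":-0.15,"tz":0.5,"ax":0,"ay":0,"az":0,"claw":0},{"tx":0,"ty":-0.15,"tz":0.5,"ax":0,"ay":0,"az":0,"claw":0}]'

```text
time_s: 13.47
tcp_pos: [0.54, 0.0749, 0.1304]
ee_rot: [[-0.003, -0.952, 0.306], [-1.0, 0.003, -0.001], [0.0, -0.306, -0.952]]
wrist_force: [-8.1, 1.6, 9.1]
gripper_width: 0.0
gripper_force: 6.3
```

The button is at the bottom with about 12 N, down since about t = 13.0. I'll hold until about t = 17.

servo_tool --deltas '[{"tx":0,"ty":0,"tz":0,"ax":0,"ay":0,"az":0,"claw":0},{"tx":0,"ty":0,"tz":0,"ax":0,"ay":0,"az":0,"claw":0},{"tx":0,"ty":0,"tz":0,"ax":0,"ay":0,"az":0,"claw":0},{"tx":0,"ty":0,"tz":0,"ax":0,"ay":0,"az":0,"claw":0},{"tx":0,"ty":0,"tz":0,"ax":0,"ay":0,"az":0,"claw":0},{"tx":0,"ty":0,"tz":0,"ax":0,"ay":0,"az":0,"claw":0},{"tx":0,"ty":0,"tz":0,"ax":0,"ay":0,"az":0,"claw":0},{"tx":0,"ty":0,"tz":0,"ax":0,"ay":0,"az":0,"claw":0},{"tx":0,"ty":0,"tz":0,"ax":0,"ay":0,"az":0,"claw":0},{"tx":0,"ty":0,"tz":0,"ax":0,"ay":0,"az":0,"claw":0},{"tx":0,"ty":0,"tz":0,"ax":0,"ay":0,"az":0,"claw":0},{"tx":0,"ty":0,"tz":0,"ax":0,"ay":0,"az":0,"claw":0}]'

```text
time_s: 14.47
tcp_pos: [0.54, 0.075, 0.1304]
ee_rot: [[-0.003, -0.952, 0.306], [-1.0, 0.003, -0.001], [0.0, -0.306, -0.952]]
wrist_force: [-8.7, 1.6, 9.0]
gripper_width: 0.005
gripper_force: 6.1
```

servo_tool --deltas '[{"tx":0,"ty":0,"tz":0,"ax":0,"ay":0,"az":0,"claw":0},{"tx":0,"ty":0,"tz":0,"ax":0,"ay":0,"az":0,"claw":0},{"tx":0,"ty":0,"tz":0,"ax":0,"ay":0,"az":0,"claw":0},{"tx":0,"ty":0,"tz":0,"ax":0,"ay":0,"az":0,"claw":0},{"tx":0,"ty":0,"tz":0,"ax":0,"ay":0,"az":0,"claw":0},{"tx":0,"ty":0,"tz":0,"ax":0,"ay":0,"az":0,"claw":0},{"tx":0,"ty":0,"tz":0,"ax":0,"ay":0,"az":0,"claw":0},{"tx":0,"ty":0,"tz":0,"ax":0,"ay":0,"az":0,"claw":0},{"tx":0,"ty":0,"tz":0,"ax":0,"ay":0,"az":0,"claw":0},{"tx":0,"ty":0,"tz":0,"ax":0,"ay":0,"az":0,"claw":0},{"tx":0,"ty":0,"tz":0,"ax":0,"ay":0,"az":0,"claw":0},{"tx":0,"ty":0,"tz":0,"ax":0,"ay":0,"az":0,"claw":0}]'

```text
time_s: 15.47
tcp_pos: [0.54, 0.0749, 0.1304]
ee_rot: [[-0.003, -0.952, 0.306], [-1.0, 0.003, -0.001], [0.0, -0.306, -0.952]]
wrist_force: [-7.2, 1.3, 9.9]
gripper_width: 0.007
gripper_force: 6.1
```

servo_tool --deltas '[{"tx":0,"ty":0,"tz":0,"ax":0,"ay":0,"az":0,"claw":0},{"tx":0,"ty":0,"tz":0,"ax":0,"ay":0,"az":0,"claw":0},{"tx":0,"ty":0,"tz":0,"ax":0,"ay":0,"az":0,"claw":0},{"tx":0,"ty":0,"tz":0,"ax":0,"ay":0,"az":0,"claw":0},{"tx":0,"ty":0,"tz":0,"ax":0,"ay":0,"az":0,"claw":0},{"tx":0,"ty":0,"tz":0,"ax":0,"ay":0,"az":0,"claw":0},{"tx":0,"ty":0,"tz":0,"ax":0,"ay":0,"az":0,"claw":0},{"tx":0,"ty":0,"tz":0,"ax":0,"ay":0,"az":0,"claw":0},{"tx":0,"ty":0,"tz":0,"ax":0,"ay":0,"az":0,"claw":0},{"tx":0,"ty":0,"tz":0,"ax":0,"ay":0,"az":0,"claw":0},{"tx":0,"ty":0,"tz":0,"ax":0,"ay":0,"az":0,"claw":0},{"tx":0,"ty":0,"tz":0,"ax":0,"ay":0,"az":0,"claw":0}]'

```text
time_s: 16.47
tcp_pos: [0.54, 0.075, 0.1305]
ee_rot: [[-0.003, -0.952, 0.306], [-1.0, 0.003, -0.001], [0.0, -0.306, -0.952]]
wrist_force: [-8.8, 2.3, 8.9]
gripper_width: 0.006
gripper_force: 6.1
```

servo_tool --deltas '[{"tx":0,"ty":0,"tz":0,"ax":0,"ay":0,"az":0,"claw":0},{"tx":0,"ty":0,"tz":0,"ax":0,"ay":0,"az":0,"claw":0},{"tx":0,"ty":0,"tz":0,"ax":0,"ay":0,"az":0,"claw":0},{"tx":0,"ty":0,"tz":0,"ax":0,"ay":0,"az":0,"claw":0},{"tx":0,"ty":0,"tz":0,"ax":0,"ay":0,"az":0,"claw":0},{"tx":0,"ty":1.5,"tz":-5,"ax":0,"ay":0,"az":0,"claw":0},{"tx":0,"ty":4,"tz":-13,"ax":0,"ay":0,"az":0,"claw":0},{"tx":0,"ty":8,"tz":-26,"ax":0,"ay":0,"az":0,"claw":0},{"tx":0,"ty":12,"tz":-39,"ax":0,"ay":0,"az":0,"claw":0},{"tx":0,"ty":16,"tz":-52,"ax":0,"ay":0,"az":0,"claw":0},{"tx":0,"ty":18,"tz":-60,"ax":0,"ay":0,"az":0,"claw":0},{"tx":0,"ty":18,"tz":-60,"ax":0,"ay":0,"az":0,"claw":0}]'

```text
time_s: 17.47
tcp_pos: [0.5051, 0.0755, 0.1831]
ee_rot: [[-0.003, -0.951, 0.308], [-1.0, 0.003, 0.001], [-0.002, -0.308, -0.951]]
wrist_force: [-0.2, 0.6, -0.7]
gripper_width: 0.007
gripper_force: 0.0
```

Released. I'll move the arm clear and check the scene.

servo_tool --deltas '[{"tx":0,"ty":5,"tz":-10,"ax":0,"ay":0,"az":0,"claw":0},{"tx":0,"ty":15,"tz":-30,"ax":0,"ay":0,"az":0,"claw":0},{"tx":10,"ty":25,"tz":-50,"ax":0,"ay":0,"az":0,"claw":0},{"tx":30,"ty":35,"tz":-70,"ax":0,"ay":0,"az":0,"claw":0},{"tx":60,"ty":45,"tz":-90,"ax":0,"ay":0,"az":0,"claw":0},{"tx":90,"ty":55,"tz":-100,"ax":0,"ay":0,"az":0,"claw":0},{"tx":120,"ty":65,"tz":-100,"ax":0,"ay":0,"az":0,"claw":0},{"tx":150,"ty":75,"tz":-100,"ax":0,"ay":0,"az":0,"claw":0},{"tx":180,"ty":80,"tz":-100,"ax":0,"ay":0,"az":0,"claw":0},{"tx":205,"ty":80,"tz":-100,"ax":0,"ay":0,"az":0,"claw":0},{"tx":220,"ty":80,"tz":-100,"ax":0,"ay":0,"az":0,"claw":0},{"tx":220,"ty":80,"tz":-100,"ax":0,"ay":0,"az":0,"claw":0}]'

```text
time_s: 18.47
tcp_pos: [0.397, -0.1466, 0.2519]
ee_rot: [[-0.008, -0.953, 0.304], [-1.0, 0.008, -0.002], [-0.0, -0.304, -0.953]]
wrist_force: [-0.4, 1.0, 0.5]
gripper_width: 0.007
gripper_force: 0.0
```

```bash
python3 - <<'E'
from h import *
im=np.vstack([cv2.resize(capture("top")[150:310,150:470],None,fx=1.7,fy=1.7),cv2.resize(capture("side")[130:310,240:460],(544,320),interpolation=cv2.INTER_CUBIC)[:,:]])
cv2.imwrite("pics/f.png",im[:592])
for l in("wash_bottle","sample_jar","beaker","button_top"): print(l,rec(l,"side"),rec(l,"top"))
s=sense();print(s["time_s"],s["tcp_pos"],s["wrist_force"])
E
```

```text
wash_bottle [(0.96, array([0.7481, 0.025 , 0.1213]))] [(0.95, array([0.7392, 0.0147, 0.1171]))]
sample_jar [(0.64, array([0.6078, 0.2349, 0.0839])), (0.19, array([0.5474, 0.0752, 0.1406]))] [(0.9, array([0.6194, 0.2176, 0.0878]))]
beaker [] [(0.73, array([ 0.7686, -0.1081,  0.0436]))]
button_top [(0.82, array([0.5472, 0.0797, 0.1396]))] [(0.59, array([0.5513, 0.0688, 0.1463]))]
18.9667 [ 0.39751381 -0.14397728  0.2522359 ] [0.03113564 0.38099618 0.34620101]
```

View pics/f.png

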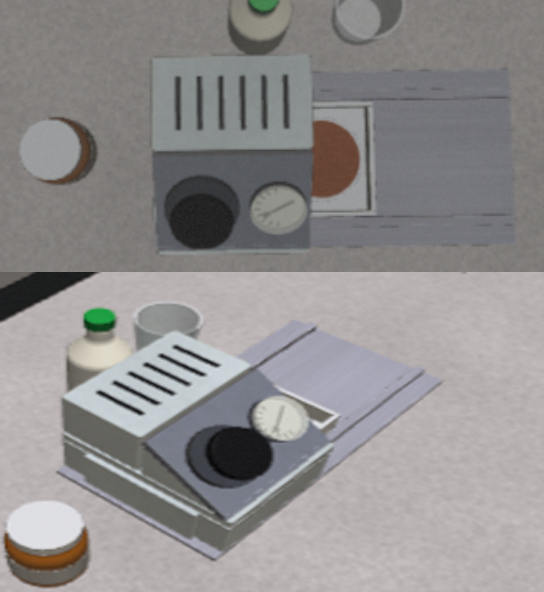

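The tray's tail rim is at top-crop column 375, about 109 mm along from where it began, which matches home. The button is up, the needle at (278,208) has swung to about 1.1–1.2 rad, and the bottle, jar and beaker are where they were.

```bash
python3 -c "
from station import *
print(finish_job())"
```

```text
the job is handed in; nothing more can be done
None
```

The job is done and handed in: the tray is home against the stop, the button was held fully down for about 4 s at about 12 N and came right up again, and the bottle, jar and beaker were not disturbed.

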